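# Tip a circuit board up against the inspection fence

### The arm

A 7-joint arm with a two-finger parallel gripper is mounted at the origin on the work surface. World frame = base frame: x ahead of the robot, y to its left, z up, the work surface at z = 0. Lengths are in m, angles in rad, forces in N, time in s.
With the tool pointing down it reaches from about 0.4 to 0.85 m from the base axis. Payload 4.5 kg.
Tool frame: the origin (TCP) lies at the very end of the fingers, on their centre line; the grasp point (between the pads) lies 19 mm behind it (r.grip_point_offset is the distance from the TCP to the grasp point, in m); y points along the fingers, x is the direction in which the jaws open and shut, and the axes are right-handed (so a half turn about y gives the same grasp; the last joint's range is limited). The gripper opens to 88 mm and grips with 3 to 60 N. Pads are 18 mm wide; open, the fingers measure 123 mm over their backs; the gripper's body (75 mm by 187 mm) begins 45 mm behind the grasp point.
Start: joints at [1.191, 0.689, -0.195, 1.565, 0.157, 0.902, -0.215], TCP at [0.251, -0.572, 0.199] pointing down, gripper open.
Joint ranges: [-3.01, 3.01], [-0.46, 2.08], [-1.47, 1.51], [0.13, 2.56], [-1, 4.14], [0.04, 2.09], [-2.66, 2.66]. Speed limits (rad/s): [2.57, 2.57, 3.14, 3.14, 3.14, 3.14, 3.14].

### API

Orientations are given as a unit quaternion [x, y, z, w].
In Python, from plant import get_state, snapshot, camera_params, job, r gives the robot as it stands.
- The arm moves only by the tool carry_out, never from a script. Its arguments are lists of equal length, an entry for each row: "offset": the shift along the world's x, y, z in m, a list of three; "twist": the turn about the world's z in degrees. In form: {"offset": [[tx, ty, tz], ...], "twist": [twist, ...]}. A call has 1 to 8 rows; each row shifts and turns the commanded pose from where the row before left it; what a row does not reach is not made up. A row lasts 1/8 s, in which the tool goes at most 62.5 mm and 10.7 degrees, less where a joint would pass 70% of its speed; a pose out of reach is approached as far as the arm can. A call with a gripper value outside its range is refused whole. "grip" is the finger opening in m, from 0 to 0.0881, set as the call begins (left out, the last holds). The fingers move at their own pace and stop on an object; "newtons" is the grip in N (left out, the last holds). Time passes only in rows, so rows that do not move let the fingers close. It gives the time, the measured TCP pose, the force and the opening at its end, in the units of the state.
- get_state(): the state, without advancing time (a new reading comes with each control period).
- snapshot(name): name is "scene" or "top" or "wrist"; returns the picture (480x640x3 uint8, red, green, blue); there is no depth.
- camera_params(name): a dict with "camera_matrix" (3x3 intrinsics, pixels), "eye" and "orientation" of the camera in the world. Camera axes: x right, y up, looking along -z (the intrinsics and any distortion apply to the point x, -y, -z); pixel columns grow to the right and rows downward; lengths in m; the calibration is good to about 2 mm. The wrist camera is an equidistant fisheye: a pixel r from the principal point sees the ray r / f radians off the axis. A picture is of the moment at which its call begins: read the wrist's pose just before it. camera_params takes no time and is no camera call; for the wrist camera it gives the pose at the moment of the call.
- job.finish_job(): hands the job in, once; it reports no verdict.
The state is a dict: "clock": time; "q": joint angles; "qd": joint speeds; "joint_torque": joint torques, N m; "tool_pos": TCP position; "eef_rot": TCP orientation; "contact_force": force on the tool from outside, world axes, zero at the start; "moment": the same for the moment, N m; "opening": opening from 0.0 (shut) to 1.0 (fully open).
Only numpy, scipy, OpenCV 4.12 (cv2) and the standard library are available. Lean on these libraries where they do the work, as an engineer would, in place of code of your own. Each camera call takes 0.05 s, during which the arm holds its last target. There are 200 camera calls.

### The job

On the aluminium fixture three circuit boards lie sloping on their rest posts. Tip the green one up: push its raised edge towards the fence so that it pivots on its lower edge, and leave it standing by itself on that edge in its own lane, leaning flat against the fence with its solder side towards the robot. Keep its lower edge down on the fixture all the while, and do not disturb the blue and the red board.

Things in the scene. Friction and masses are not known exactly. Their poses are not given: they have to be found in the camera images.
- green_board: green circuit board in a dark grey carrier: a rigid plate 110 (x) x 80 (y) x 10 mm (z), 0.14 kg, components on +z. Origin: middle of the underside's lower edge; the plate fills x -110..0, z 0..10. +x runs down the slope to the lower edge, towards the fence. Starts at 35 deg, lower edge 4 mm short of the fence, raised edge (robot side) 69 mm over the bench, on posts 75 mm up the slope.
- blue_board: blue board, equal carrier, axes and slope, another lane; stays down. How a board moves: pushed at the raised edge it slides to the fence (slope then about 33 deg) and pivots there, the raised edge rising on a 110 mm arc. Follow the arc up: a level push may jam. It leans onto the fence by itself from about 6 deg past vertical; a last push below the fence top seats it flat.
- red_board: red circuit board in an equal carrier (110 x 80 x 10 mm), with equal axes, origin and slope, in another lane; to be left lying as it is. The lanes' colours come in any order, with 35 mm between neighbouring carriers.
- fixture: fixed base plate 370 x 195 x 6 mm with a grey fence. Origin on the bench below the middle of the fence foot; +x from rests to fence, +y along it. The fence face rises from x = 0, leaning back (+x) 12 deg, top 94 mm over the bench. A 5 mm kerb at x -21..-15 stops lower edges slipping back. Lanes at y = -115, 0, 115, each with two rest posts 28 mm either side of its middle, x about -69, 50 mm high.
Mind the look-alikes: they are no part of the job. What is shaped like the red_board but pink is not meant.

How it is judged:
At the end, for the whole second after the job is handed in: Green board at rest on its lower edge, within 20 deg of vertical, 10 deg of square to the fence; that edge within 30 mm of the fence foot, 20 mm of the bench, 30 mm of its start; blue and red boards still sloping on their posts, lower edges within 15 mm of their start (angle between green_board's own x axis and vertical above 2.79 rad and x of green_board in the frame of fixture between -0.03 and 0.015 m and height (world z) of green_board below 0.02 m and angle between the y axis of green_board and the y axis of fixture, either way round below 0.18 rad and distance of green_board from where it was at the start of the episode below 0.03 m and linear speed of green_board below 0.02 m/s and angular speed of green_board below 0.1 rad/s and distance of each of blue_board, red_board from where it was at the start of the episode below 0.015 m and angle between each of blue_board, red_board's own x axis and vertical below 2.36 rad); the robot touches nothing.
It fails at once if the green board's lower edge is lifted more than 25 mm above the bench (height (world z) of green_board above 0.025 m).
It fails at once if the blue board is pushed more than 15 mm or tipped by more than 10 degrees (distance of blue_board from where it was at the start of the episode above 0.015 m or angle between blue_board's own x axis and vertical above 2.36 rad or angle between blue_board's own x axis and vertical below 2 rad).
It fails at once if the red board is pushed more than 15 mm or tipped by more than 10 degrees (distance of red_board from where it was at the start of the episode above 0.015 m or angle between red_board's own x axis and vertical above 2.36 rad or angle between red_board's own x axis and vertical below 2 rad).
It also fails if it takes over 37 s, if anything falls off the work surface, if the arm or the gripper's body presses on something with over 40 N, if the wrist force passes 120 N, or if a joint passes its speed limit or range.

## Working session

There is one attempt and no reset: what is moved stays moved. The work goes in short steps, Python scripts to look and compute and a tool call to move; the robot and the scene stay as the last step left them, time stands still between calls to the robot, and variables do not carry over. Pictures are saved under pics/ and viewed, about 8 in all and at most 12, crops included, and the job is handed in when it is done.

Besides the shell and the picture viewer there is one more tool, called after "Emit:" in YAML: its name, and indented under it one key for each argument. carry_out: Moves the arm, as the interface text tells. Its arguments: {"type":"object","properties":{"offset":{"type":"array"},"twist":{"type":"array"},"grip":{"type":"number"},"newtons":{"type":"number"}},"required":["offset","twist"]}

```bash
mkdir -p pics
python3 - <<'E'
from plant import get_state, snapshot, camera_params
import cv2,numpy as np
print(get_state())
for n in ("scene","top"):
    im=snapshot(n); cv2.imwrite(f"pics/{n}0.png",im[:,:,::-1]); p=camera_params(n); print(n,p)
E
```

```text
{'clock': 0.0, 'q': array([ 1.19080439,  0.68996114, -0.19450889,  1.56629529,  0.15731014,
        0.90249451, -0.21511449]), 'qd': array([ 0.00023351, -0.00148665, -0.00145445, -0.00210487,  0.0006425 ,
        0.00146364,  0.00030476]), 'joint_torque': array([ 3.15486568e-04, -5.27562189e+01, -1.26658145e+00, -1.53428864e+01,
       -5.25982899e-02,  6.58830293e-03,  2.05284255e-04]), 'tool_pos': array([ 0.25097718, -0.57165808,  0.1979372 ]), 'eef_rot': array([-0.59176155,  0.3871535 , -0.38605716,  0.59235994]), 'contact_force': array([-0.04805604, -0.47654446,  0.43498462]), 'moment': array([ 0.01312426, -0.02890584,  0.04597227]), 'opening': 1.0043681448702944}
scene {'camera_matrix': array([[590.15019703,   0.        , 322.99070495],
       [  0.        , 590.15019703, 244.61763221],
       [  0.        ,   0.        ,   1.        ]]), 'eye': array([1.24338918, 0.28260251, 0.54969554]), 'orientation': array([0.28925303, 0.39671443, 0.70636796, 0.5098967 ])}
top {'camera_matrix': array([[488.06606471,   0.        , 318.7507583 ],
       [  0.        , 488.06606471, 237.14403059],
       [  0.        ,   0.        ,   1.        ]]), 'eye': array([0.35903794, 0.01909867, 0.71763682]), 'orientation': array([ 0.05309202, -0.06235716, -0.70345339,  0.70600719])}
```

View pics/scene0.png

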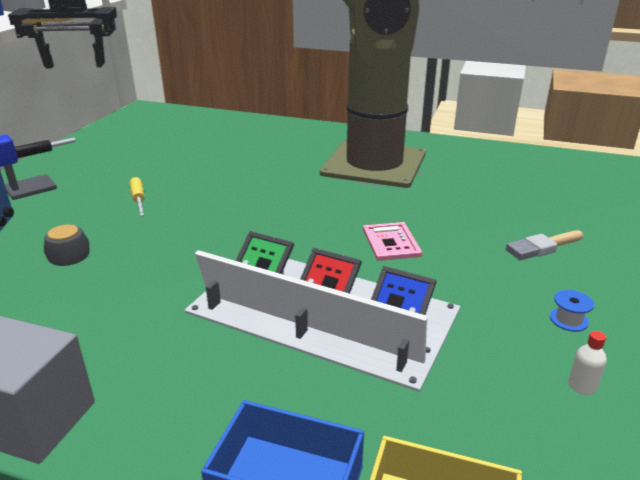

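View pics/top0.png

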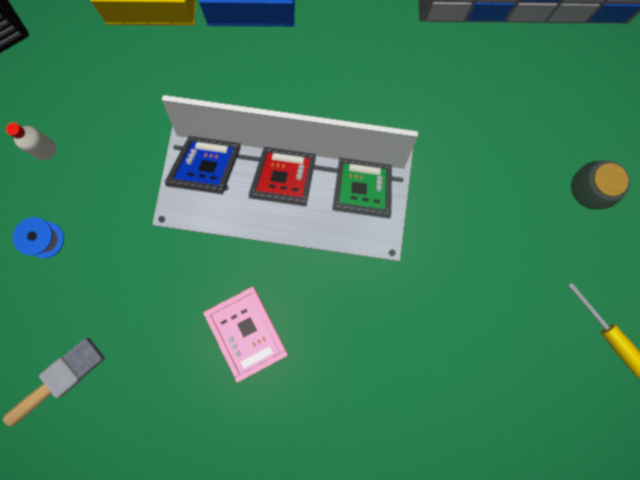

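Scene: the green board sits at about (265,255) in scene and (362,187) in top, the red at (283,175) and the blue at (205,165). A pink look-alike lies on the bench at (245,333). Only the board at (362,187) is green and in a dark carrier in an outer lane, so I take that one. I'll confirm it in an enlarged crop.

```bash
cat > h.py <<'E'
import numpy as np, cv2
from scipy.spatial.transform import Rotation as R
from plant import camera_params
def ray(n,u,v):
    p=camera_params(n);K=p["camera_matrix"]
    d=np.array([(u-K[0,2])/K[0,0],-(v-K[1,2])/K[1,1],-1.])
    return p["eye"],R.from_quat(p["orientation"]).apply(d)
def onz(n,u,v,z):
    e,d=ray(n,u,v); return e+d*(z-e[2])/d[2]
def tri(a,b):
    (e1,d1),(e2,d2)=ray("top",*a),ray("scene",*b)
    d1=d1/np.linalg.norm(d1);d2=d2/np.linalg.norm(d2)
    t=np.linalg.lstsq(np.c_[d1,-d2],e2-e1,rcond=None)[0]
    p,q=e1+d1*t[0],e2+d2*t[1]
    return (p+q)/2,np.linalg.norm(p-q)
E
python3 - <<'E'
import cv2,numpy as np
t=cv2.imread("pics/top0.png");s=cv2.imread("pics/scene0.png")
a=cv2.resize(t[90:265,290:440],None,fx=3.4,fy=3.4,interpolation=cv2.INTER_CUBIC)[:595]
b=cv2.resize(s[225:325,180:310],None,fx=3,fy=3,interpolation=cv2.INTER_CUBIC)
b=b[:, :290] if False else b
c=np.zeros((595,800,3),np.uint8); c[:a.shape[0],:400]=cv2.resize(a,(400,467))[:595] if 0 else 0
b=cv2.resize(s[228:318,185:305],(400,300),interpolation=cv2.INTER_CUBIC)
a=cv2.resize(t[90:265,290:423],(400,526),interpolation=cv2.INTER_CUBIC)
c[:526,:400]=a;c[:300,400:]=b
cv2.imwrite("pics/crop1.png",c)
E
```

```text
(no output)
```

View pics/crop1.png

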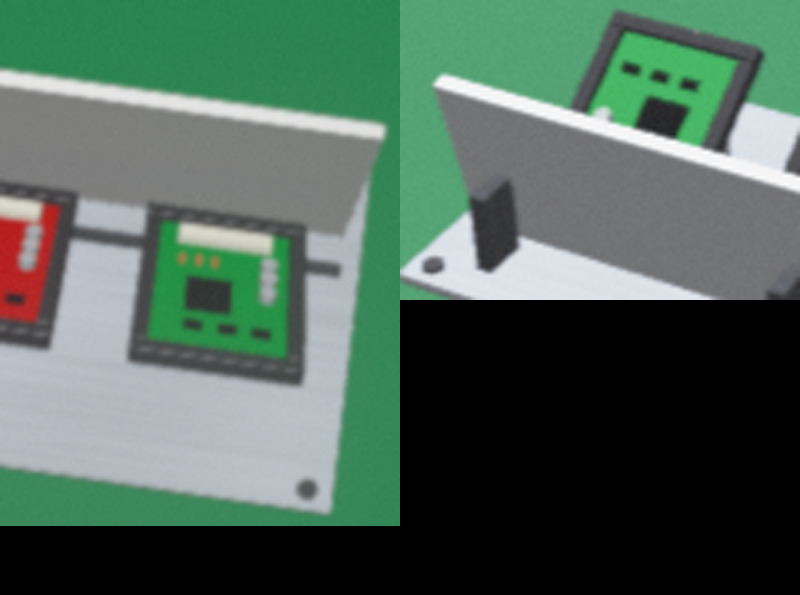

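The crop confirms the green board in its dark carrier: raised edge at crop rows about 348–383 (top view), component-face corners at crop (617,12) and (762,50) (scene view). Next I triangulate these.

Run:
```python
from h import *
T=lambda x,y:(290+(x)/3.0075-.33,90+y/3.0057-.33)
S=lambda x,y:(185+(x-400)/3.333-.33,228+y/3.333-.33)
# scene left = top right
print("left",tri(T(136,344),S(762,50)),"right",tri(T(303,368),S(617,12)))
print("under69",onz("top",*T(130,360),.069),onz("top",*T(301,383),.069))
print("fence top corner (-y)",tri(T(385,128),S(436,80)))
L=[onz("top",*p,.094) for p in [(163,98),(416,133)]];print("fence top ends",L)
sc=[onz("top",*p,.006) for p in [(161,219),(392,252.5)]];print("screws",sc)
for a,b in (L,sc):
    d=a-b;print("yaw",np.degrees(np.arctan2(-d[0],d[1])),np.linalg.norm(d[:2]))
print("kerb",onz("top",*T(340,270),.011),onz("top",*(174,149),.011))
print("plate corner -x-y",onz("top",*T(331,513),.006),onz("top",154,225,.006))
```

```text
left (array([ 0.5092597 , -0.00842653,  0.07609785]), np.float64(0.005074767083776252)) right (array([ 0.49908745, -0.08485731,  0.07683397]), np.float64(0.001329193939283366))
under69 [ 0.50431869 -0.00843923  0.069     ] [ 0.49410616 -0.08571937  0.069     ]
fence top corner (-y) (array([ 0.60570225, -0.12169283,  0.09371182]), np.float64(0.0004357046825128145))
fence top ends [array([0.65170523, 0.22224635, 0.094     ]), array([ 0.60461701, -0.11953221,  0.094     ])]
screws [array([0.50254743, 0.24352937, 0.006     ]), array([ 0.45400986, -0.0980892 ,  0.006     ])]
yaw -7.844487509857156 0.3450070802526203
yaw -8.086527866137269 0.3450494783430637
kerb [ 0.56384726 -0.11580609  0.011     ] [0.60913808 0.22835712 0.011     ]
plate corner -x-y [ 0.44243155 -0.10921599  0.006     ] [0.49345755 0.25332919 0.006     ]
```

Fixture yaw is about −8° (x-axis (0.990,−0.139)), and the green lane's centre line is at about 0.023 along the fixture y-axis. Both methods agree. The raised edge triangulates to 76–77 mm on the component face, which matches 69 mm for the underside edge. I move over behind the raised edge, with the jaws parallel to the fence and the fingers part open.

Emit:
carry_out:
  offset:
    - [0.018,0.044,0]
    - [0.018,0.044,0]
    - [0.018,0.044,0]
    - [0.018,0.044,0]
    - [0.018,0.044,0]
    - [0.018,0.044,0]
    - [0.018,0.044,0]
    - [0.018,0.044,0]
  twist: [-2.6,-2.6,-2.6,-2.6,-2.6,-2.6,-2.6,-2.6]
  grip: 0.03

```text
clock: 1.1
tool_pos: [0.3957, -0.2187, 0.1986]
eef_rot: [0.512, -0.488, 0.487, -0.512]
contact_force: [0.0, -0.2, 0.6]
opening: 0.342
```

Emit:
carry_out:
  offset:
    - [0.018,0.044,0]
    - [0.018,0.044,0]
    - [0.018,0.044,0]
    - [0.012,0.044,0]
    - [0,0,0]
    - [0,0,0]
  twist: [-2.6,-2.6,-2.6,-2.6,0,0]

```text
clock: 1.85
tool_pos: [0.4608, -0.0449, 0.1985]
eef_rot: [-0.467, 0.532, -0.532, 0.466]
contact_force: [-0.5, -0.1, 0.1]
opening: 0.343
```

Emit:
carry_out:
  offset:
    - [0,0.003,-0.03]
    - [0,0,-0.03]
    - [0,0,-0.03]
    - [0,0,-0.03]
    - [0,0,-0.022]
    - [0,0,0]
    - [0,0,0]
  twist: [0,0,0,0,0,0,0]

```text
clock: 2.72
tool_pos: [0.4615, -0.0424, 0.0574]
eef_rot: [0.466, -0.532, 0.532, -0.466]
contact_force: [-0.1, -0.2, 0.8]
opening: 0.34
```

Run:
```python
from plant import *
import cv2,numpy as np
w=snapshot("wrist");t=snapshot("top");s=snapshot("scene")
c=np.zeros((600,800,3),np.uint8)
c[:300,:400]=cv2.resize(w,(400,300));c[:300,400:]=cv2.resize(t[60:285,200:500],(400,300));c[300:,:400]=cv2.resize(s[180:330,180:380],(400,300))
cv2.imwrite("pics/c2.png",c[:,:,::-1]);print(get_state()["tool_pos"],get_state()["contact_force"])
```

```text
[ 0.46197929 -0.04163574  0.05766813] [ 0.30696385  0.91123723 -0.11086574]
```

View pics/c2.png

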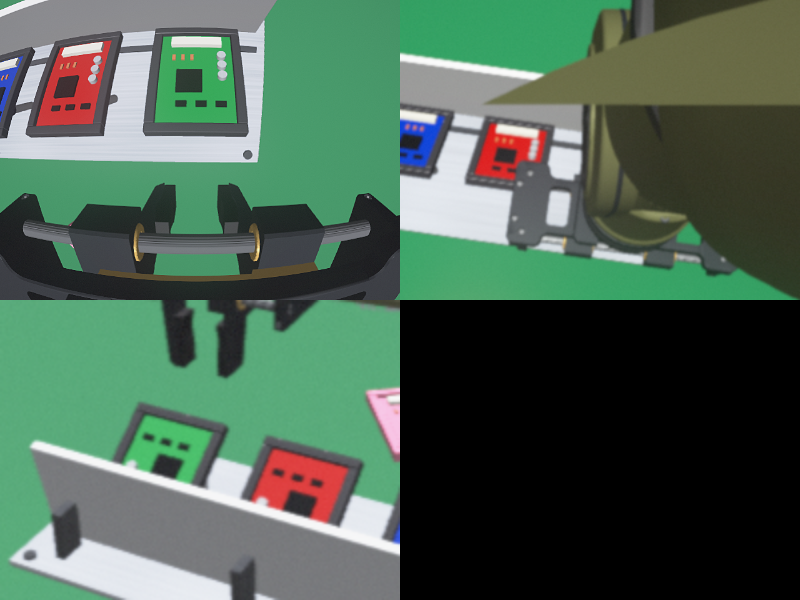

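The wrist view shows the fingers (cols 165–235) centred on the green board's raised edge (cols 145–248), with all boards untouched. I creep towards contact along the fixture x-axis.

Emit:
carry_out:
  offset:
    - [0.008,-0.0011,0]
    - [0.008,-0.0011,0]
    - [0.004,-0.0006,0]
    - [0.002,-0.0003,0]
    - [0.002,-0.0003,0]
  twist: [0,0,0,0,0]

```text
clock: 3.5
tool_pos: [0.4852, -0.0446, 0.0567]
eef_rot: [-0.466, 0.532, -0.531, 0.466]
contact_force: [-0.1, -0.1, 0.3]
opening: 0.343
```

Emit:
carry_out:
  offset:
    - [0.002,-0.0003,0]
    - [0.002,-0.0003,0]
  twist: [0,0]

```text
clock: 3.75
tool_pos: [0.4893, -0.0453, 0.0567]
eef_rot: [-0.466, 0.532, -0.532, 0.466]
contact_force: [-0.3, 0.4, 0.4]
opening: 0.338
```

Emit:
carry_out:
  offset:
    - [0.002,-0.0003,0]
    - [0.002,-0.0003,0]
  twist: [0,0]

```text
clock: 4.0
tool_pos: [0.4935, -0.0459, 0.0567]
eef_rot: [0.466, -0.532, 0.532, -0.466]
contact_force: [-0.5, 0.0, 0.0]
opening: 0.343
```

```bash
cat >> h.py <<'E'
def look(name,crop=None,f=2):
    from plant import snapshot
    im=snapshot("scene")[:,:,::-1].copy(); cv2.imwrite(f"pics/{name}_full.png",im)
    a=cv2.imread("pics/scene0.png")
    for nm,(x0,y0,x1,y1) in dict(green=(245,238,285,262),red=(308,255,352,280),blue=(380,275,428,305)).items():
        t=a[y0:y1,x0:x1]; w=im[y0-40:y1+20,x0-20:x1+30]
        m=cv2.matchTemplate(w,t,cv2.TM_CCOEFF_NORMED);_,v,_,l=cv2.minMaxLoc(m)
        print(nm,"shift px",l[0]-20,l[1]-40,"score %.3f"%v)
    return im
E
python3 -c "
from h import *
look('l1')"
```

```text
green shift px 0 0 score 0.998
red shift px 0 0 score 0.998
blue shift px 0 0 score 0.998
```

Emit:
carry_out:
  offset:
    - [0.002,-0.0003,0]
    - [0.002,-0.0003,0]
  twist: [0,0]

```text
clock: 4.3
tool_pos: [0.4974, -0.0465, 0.0567]
eef_rot: [0.466, -0.532, 0.532, -0.466]
contact_force: [1.6, 0.2, -0.4]
opening: 0.343
```

```bash
python3 -c "
from h import *
im=look('l2');cv2.imwrite('pics/l2.png',cv2.resize(im[180:330,180:380],(800,600),interpolation=cv2.INTER_CUBIC))"
```

```text
green shift px 0 0 score 0.998
red shift px 0 0 score 0.998
blue shift px 0 0 score 0.998
```

View pics/l2.png

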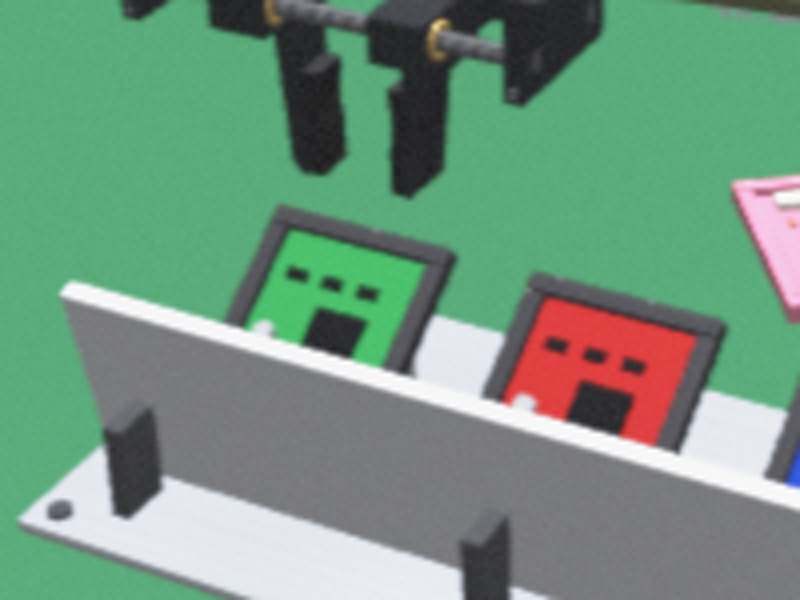

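Run:
```python
from h import *
from plant import get_state
st=get_state();print(st["tool_pos"],st["contact_force"])
p=camera_params("scene");K=p["camera_matrix"]
for P in [st["tool_pos"],[.505,-.047,.077],[.499,-.047,.069]]:
    c=R.from_quat(p["orientation"]).inv().apply(np.array(P)-p["eye"]);c*=[1,-1,-1];print(P,(K@c/c[2])[:2])
e,d=ray("scene",267,226)
print("at x=.497",e+d*(.497-e[0])/d[0],"at z=.0567",e+d*(.0567-e[2])/d[2])
```

```text
[ 0.49788423 -0.04649426  0.05676291] [ 0.49880097 -0.09260412  0.0974179 ]
[ 0.49788423 -0.04649426  0.05676291] [272.3046835  245.46257061]
[0.505, -0.047, 0.077] [269.76854477 236.68145093]
[0.499, -0.047, 0.069] [271.43358602 239.20028385]
at x=.497 [ 0.497      -0.05443453  0.09075931] at z=.0567 [ 0.44160778 -0.07944726  0.0567    ]
```

Run:
```python
from h import *
from plant import snapshot,get_state
st=get_state();p=camera_params("wrist");w=snapshot("wrist")[:,:,::-1]
print(p, st["tool_pos"])
K=p["camera_matrix"]
def proj(P):
    c=R.from_quat(p["orientation"]).inv().apply(np.array(P)-p["eye"])*[1,-1,-1]
    th=np.arctan2(np.hypot(c[0],c[1]),c[2]);u=c[:2]/np.hypot(c[0],c[1])
    return K[0,0]*th*u+K[:2,2]
for P in [st["tool_pos"],st["tool_pos"]+[0,0,.034],[.4943,-.0857,.069],[.5043,-.0084,.069]]:print(proj(P))
cv2.imwrite("pics/w3_full.png",w)
cv2.imwrite("pics/w3.png",cv2.resize(w[100:400,120:520],(800,600)))
```

```text
{'camera_matrix': array([[371.64829954,   0.        , 314.23607658],
       [  0.        , 371.64829954, 242.00760518],
       [  0.        ,   0.        ,   1.        ]]), 'eye': array([ 0.57869005, -0.05819525,  0.24171918]), 'orientation': array([ 0.10509257, -0.12053923,  0.74187189, -0.65119271])} [ 0.49788423 -0.04649426  0.05676291]
[312.54768698 277.11589416]
[312.16163479 306.87936947]
[388.38909671 283.49691222]
[238.01698035 283.60570077]
```

View pics/w3.png

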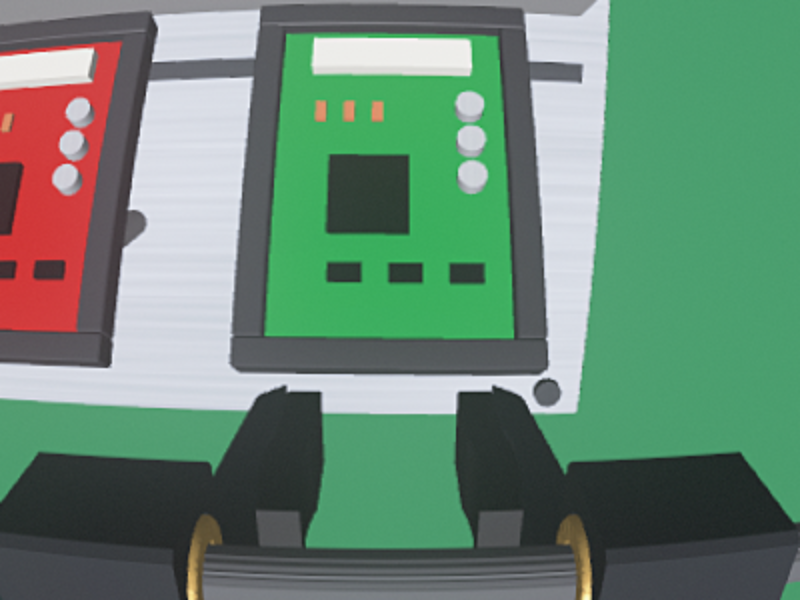

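The wrist view shows fingertips (crop row ~390) visibly short of the board edge (crop row 371), and the scene view shows them above it, though the reported TCP is z=0.057. The reported TCP and the images disagree, so I triangulate the fingertips themselves.

```bash
cat >> h.py <<'E'
def wray(p,u,v):
    K=p["camera_matrix"];d=np.array([u-K[0,2],v-K[1,2]]);r=np.linalg.norm(d);th=r/K[0,0]
    c=np.array([*(d/r*np.sin(th)),np.cos(th)])*[1,-1,-1]
    return p["eye"],R.from_quat(p["orientation"]).apply(c)
def cross(r1,r2):
    (e1,d1),(e2,d2)=r1,r2
    d2=d2/np.linalg.norm(d2);d1=d1/np.linalg.norm(d1)
    t=np.linalg.lstsq(np.c_[d1,-d2],e2-e1,rcond=None)[0];a=e1+d1*t[0];b=e2+d2*t[1]
    return (a+b)/2,np.linalg.norm(a-b)
E
python3 - <<'E'
from h import *
from plant import get_state,r
p=camera_params("wrist")
W=lambda x,y:wray(p,120+x/2-.25,100+y/2-.25)
S=lambda x,y:ray("scene",180+x/4-.4,180+y/4-.4)
print("fingers",cross(W(457,392),S(322,174)),cross(W(285,387),S(410,196)))
print("board top-edge corners",cross(W(548,338+10),S(280,207)),cross(W(232,340),S(455,255)))
for c in [(548,372),(231,370)]:
    e,d=W(*c);print("under edge at .069",e+d*(.069-e[2])/d[2])
print(r.grip_point_offset,[a for a in dir(r) if a[0]!="_"])
s=get_state();t=R.from_quat(s["eef_rot"]);print(t.as_matrix().round(3))
E
```

```text
fingers (array([ 0.50492028, -0.06286131,  0.09852806]), np.float64(0.000851784288247842)) (array([ 0.50930804, -0.02505659,  0.09712057]), np.float64(0.002982552656145033))
board top-edge corners (array([ 0.50220483, -0.08533441,  0.07781305]), np.float64(0.004331085786772609)) (array([ 0.51167482, -0.00764599,  0.07418901]), np.float64(0.006309293064013337))
under edge at .069 [ 0.4924091  -0.08844852  0.069     ]
under edge at .069 [ 0.50364754 -0.00676858  0.069     ]
0.0187 ['Unreachable', 'grip_point_offset']
[[-0.13   0.     0.991]
 [-0.991 -0.    -0.13 ]
 [ 0.    -1.     0.   ]]
```

The tips triangulate to z≈0.097 with x,y as reported, so the visible fingertips sit about 40 mm above the reported TCP. That explains why nothing was touched. I check this against the first picture, then back off and lower, which is clear of the fixture under either reading.

Emit:
carry_out:
  offset:
    - [-0.01,0.0014,0]
    - [-0.012,0.0017,0]
    - [0,0,-0.012]
    - [0,0,-0.012]
    - [0,0,-0.011]
    - [0,0,0]
  twist: [0,0,0,0,0,0]

```text
clock: 5.15
tool_pos: [0.4748, -0.0433, 0.0206]
eef_rot: [-0.467, 0.532, -0.531, 0.466]
contact_force: [-0.9, -0.5, 0.7]
opening: 0.335
```

Run:
```python
from h import *
from plant import get_state
p=camera_params("scene");K=p["camera_matrix"]
for P in [[.251,-.5717,.198],[.251,-.5717,.238]]:
    c=R.from_quat(p["orientation"]).inv().apply(np.array(P)-p["eye"])*[1,-1,-1];print((K@c/c[2])[:2],"seen tips mid ~(72,64)")
im=look('l3');cv2.imwrite('pics/l3.png',cv2.resize(im[180:330,180:380],(640,480),interpolation=cv2.INTER_CUBIC))
```

```text
[79.06139345 85.70272367] seen tips mid ~(72,64)
[74.9139894  66.05359306] seen tips mid ~(72,64)
green shift px 0 0 score 0.997
red shift px 0 0 score 0.998
blue shift px 0 0 score 0.998
```

View pics/l3.png

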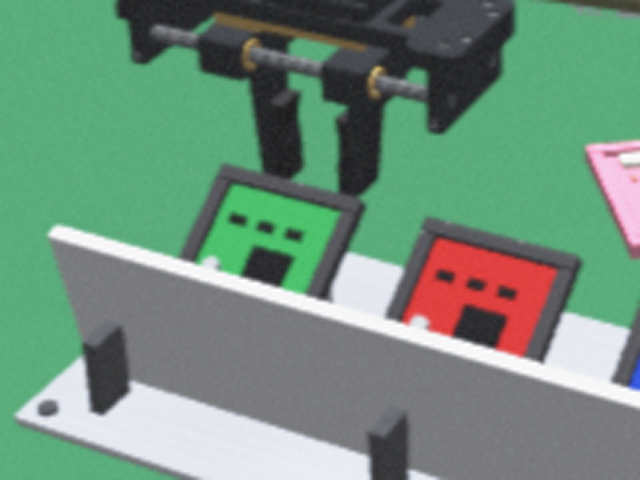

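Confirmed: the first picture shows the same +40 mm offset (seen at row 64; predicted 86 without the offset, 66 with it). True tip height is therefore reported z + 0.040, so the tips are now at about 0.061 m, just behind and below the raised edge. I approach again, 4 mm lower.

Emit:
carry_out:
  offset:
    - [0.006,-0.0008,-0.004]
    - [0.006,-0.0008,0]
    - [0.003,-0.0004,0]
    - [0,0,0]
  twist: [0,0,0,0]

```text
clock: 5.7
tool_pos: [0.4879, -0.0453, 0.0177]
eef_rot: [-0.467, 0.533, -0.531, 0.465]
contact_force: [-5.2, 0.3, 1.5]
opening: 0.344
```

Emit:
carry_out:
  offset:
    - [0.002,-0.0003,0]
    - [0.002,-0.0003,0]
    - [0,0,0]
  twist: [0,0,0]

```text
clock: 6.08
tool_pos: [0.4878, -0.0454, 0.0174]
eef_rot: [-0.469, 0.535, -0.529, 0.463]
contact_force: [-11.4, 2.2, 6.1]
opening: 0.341
```

Emit:
carry_out:
  offset:
    - [0.002,-0.0003,0]
    - [0.002,-0.0003,0]
    - [0,0,0]
  twist: [0,0,0]

```text
clock: 6.45
tool_pos: [0.4875, -0.0455, 0.0173]
eef_rot: [-0.471, 0.536, -0.527, 0.461]
contact_force: [-15.7, 2.9, 10.5]
opening: 0.344
```

```bash
python3 -c "
from h import *
im=look('l4')"
```

```text
green shift px 0 0 score 0.969
red shift px 0 0 score 0.998
blue shift px 0 0 score 0.998
```

The fingers meet the edge and jam on a level push (15 N horizontal, 10 N vertical), as the task text warned. I back off, lower slightly, and follow the arc up.

Emit:
carry_out:
  offset:
    - [-0.012,0.0017,0]
    - [0,0,-0.006]
    - [0.003,-0.0004,0]
    - [0,0,0]
  twist: [0,0,0,0]

```text
clock: 7.0
tool_pos: [0.4878, -0.0452, 0.0114]
eef_rot: [-0.467, 0.533, -0.531, 0.465]
contact_force: [-4.8, 1.8, 3.6]
opening: 0.341
```

Emit:
carry_out:
  offset:
    - [0.0032,-0.0005,0.0048]
    - [0.0035,-0.0005,0.0046]
    - [0.0037,-0.0005,0.0044]
    - [0,0,0]
  twist: [0,0,0,0]

```text
clock: 7.5
tool_pos: [0.4989, -0.0467, 0.0259]
eef_rot: [-0.467, 0.532, -0.531, 0.466]
contact_force: [-5.8, 1.1, 4.9]
opening: 0.338
```

```bash
python3 -c "
from h import *
im=look('l5');cv2.imwrite('pics/l5.png',cv2.resize(im[150:330,180:420],(640,480),interpolation=cv2.INTER_CUBIC))"
```

```text
green shift px -3 -3 score 0.903
red shift px 0 0 score 0.998
blue shift px 0 0 score 0.998
```

View pics/l5.png

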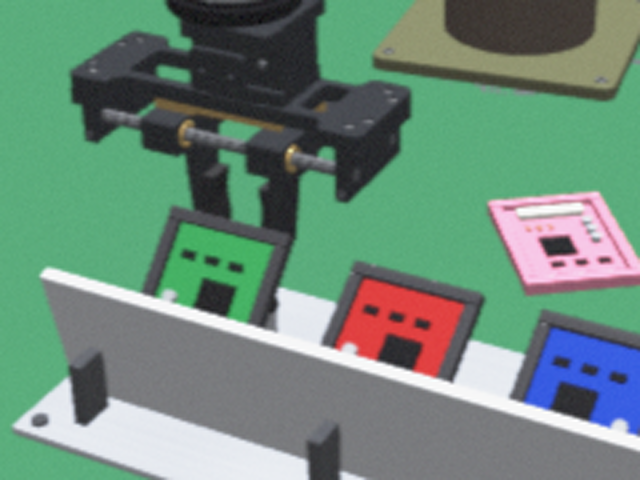

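The green board is tipping up about its lower edge: its edge has risen and a post shows below it at (270,300). Red and blue are unmoved. I carry on along the arc.

Emit:
carry_out:
  offset:
    - [0.0038,-0.0005,0.0046]
    - [0.004,-0.0006,0.0043]
    - [0.0043,-0.0006,0.004]
    - [0.0045,-0.0006,0.0038]
    - [0,0,0]
  twist: [0,0,0,0,0]

```text
clock: 8.18
tool_pos: [0.5181, -0.0492, 0.0426]
eef_rot: [0.466, -0.531, 0.532, -0.467]
contact_force: [-0.9, -1.3, -0.2]
opening: 0.338
```

Emit:
carry_out:
  offset:
    - [0.0046,-0.0007,0.0035]
    - [0.0048,-0.0007,0.0032]
    - [0.005,-0.0007,0.003]
    - [0.0052,-0.0007,0.0026]
    - [0,0,0]
  twist: [0,0,0,0,0]

```text
clock: 8.8
tool_pos: [0.5367, -0.052, 0.0548]
eef_rot: [0.466, -0.531, 0.532, -0.466]
contact_force: [-0.8, 0.3, -1.4]
opening: 0.339
```

```bash
python3 -c "
from h import *
im=look('l6');cv2.imwrite('pics/l6.png',cv2.resize(im[130:310,180:420],(640,480),interpolation=cv2.INTER_CUBIC))"
```

```text
green shift px -14 -4 score 0.781
red shift px 0 0 score 0.998
blue shift px 0 0 score 0.998
```

View pics/l6.png

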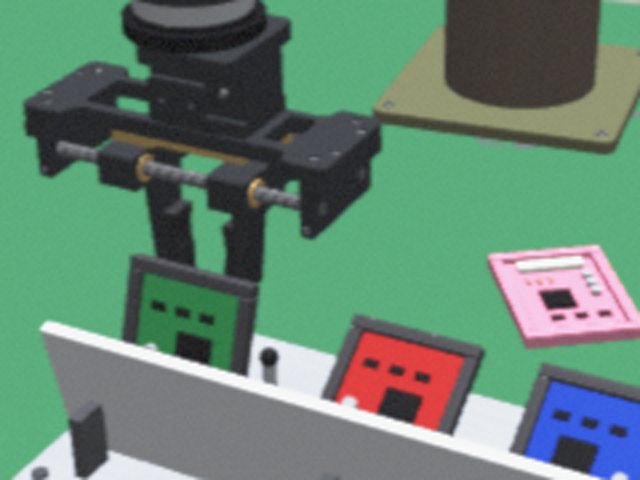

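The board now stands at about 66°, square to the fence, with only a light force on the fingers. I continue to vertical.

Emit:
carry_out:
  offset:
    - [0.0053,-0.0007,0.0022]
    - [0.0054,-0.0008,0.0019]
    - [0.0055,-0.0008,0.0016]
    - [0.0056,-0.0008,0.0013]
    - [0,0,0]
  twist: [0,0,0,0,0]

```text
clock: 9.48
tool_pos: [0.5585, -0.055, 0.0617]
eef_rot: [0.466, -0.531, 0.532, -0.467]
contact_force: [-0.3, -0.0, 1.2]
opening: 0.338
```

Emit:
carry_out:
  offset:
    - [0.0056,-0.0008,0.001]
    - [0.0057,-0.0008,0.0007]
    - [0.0057,-0.0008,0.0004]
    - [0.0057,-0.0008,0]
    - [0,0,0]
  twist: [0,0,0,0,0]

```text
clock: 10.1
tool_pos: [0.581, -0.0582, 0.0636]
eef_rot: [0.466, -0.531, 0.532, -0.466]
contact_force: [0.2, 0.3, -0.7]
opening: 0.343
```

```bash
python3 -c "
from h import *
im=look('l7');cv2.imwrite('pics/l7.png',cv2.resize(im[130:310,180:420],(640,480),interpolation=cv2.INTER_CUBIC))"
```

```text
green shift px 29 -5 score 0.296
red shift px 0 0 score 0.998
blue shift px 0 0 score 0.998
```

View pics/l7.png

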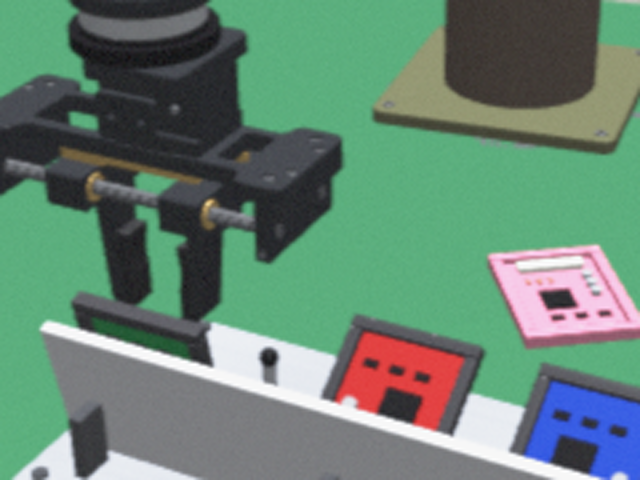

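The board's top edge (75,298)–(210,325) has passed vertical and reached the fence. It fell ahead of the fingers without being pushed. I now lower the tips below the fence top for the seating push.

Emit:
carry_out:
  offset:
    - [-0.01,0.0014,0]
    - [0,0,-0.012]
    - [0,0,-0.012]
    - [0.01,-0.0014,0]
    - [0.006,-0.0008,0]
    - [0,0,0]
  twist: [0,0,0,0,0,0]

```text
clock: 10.9
tool_pos: [0.586, -0.0589, 0.0394]
eef_rot: [-0.467, 0.532, -0.531, 0.466]
contact_force: [-2.5, 1.3, -1.1]
opening: 0.338
```

Emit:
carry_out:
  offset:
    - [0.004,-0.0006,0]
    - [0.004,-0.0006,0]
    - [0,0,0]
  twist: [0,0,0]

```text
clock: 11.28
tool_pos: [0.5861, -0.059, 0.0391]
eef_rot: [-0.47, 0.536, -0.527, 0.462]
contact_force: [-14.6, 3.2, 9.5]
opening: 0.34
```

It pushes against a solid stop at 15 N, so the board is seated. I retreat level, then up and away.

Emit:
carry_out:
  offset:
    - [-0.008,0.0011,0]
    - [-0.02,0.0028,0]
    - [-0.03,0.0042,0]
    - [-0.03,0.0042,0]
    - [-0.03,0.0042,0.03]
    - [-0.02,-0.04,0.04]
    - [-0.02,-0.05,0.03]
    - [-0.02,-0.05,0]
  twist: [0,0,0,0,0,0,0,0]

```text
clock: 12.28
tool_pos: [0.4194, -0.1863, 0.1424]
eef_rot: [0.465, -0.528, 0.534, -0.468]
contact_force: [-0.1, -0.5, -1.1]
opening: 0.338
```

Emit:
carry_out:
  offset:
    - [-0.02,-0.05,0]
    - [-0.02,-0.05,0]
    - [-0.02,-0.05,0]
    - [-0.02,-0.05,0]
    - [0,-0.05,0]
    - [0,-0.05,0]
    - [0,0,0]
    - [0,0,0]
  twist: [0,0,0,0,0,0,0,0]

```text
clock: 13.28
tool_pos: [0.3369, -0.4833, 0.1398]
eef_rot: [0.466, -0.531, 0.532, -0.467]
contact_force: [0.1, 0.6, -0.4]
opening: 0.343
```

Run:
```python
from h import *
from plant import snapshot
im=look('l8');t=snapshot("top")[:,:,::-1];cv2.imwrite("pics/t8_full.png",t)
c=np.zeros((600,800,3),np.uint8)
c[:,:400]=cv2.resize(t[90:270,300:420],(400,600),interpolation=cv2.INTER_CUBIC)
c[:300,400:]=cv2.resize(im[220:340,180:340],(400,300),interpolation=cv2.INTER_CUBIC)
c[300:,400:]=cv2.resize(t[60:285,150:450],(400,300))
cv2.imwrite("pics/c8.png",c)
```

```text
green shift px 29 -5 score 0.297
red shift px 0 0 score 0.998
blue shift px 0 0 score 0.998
```

View pics/c8.png

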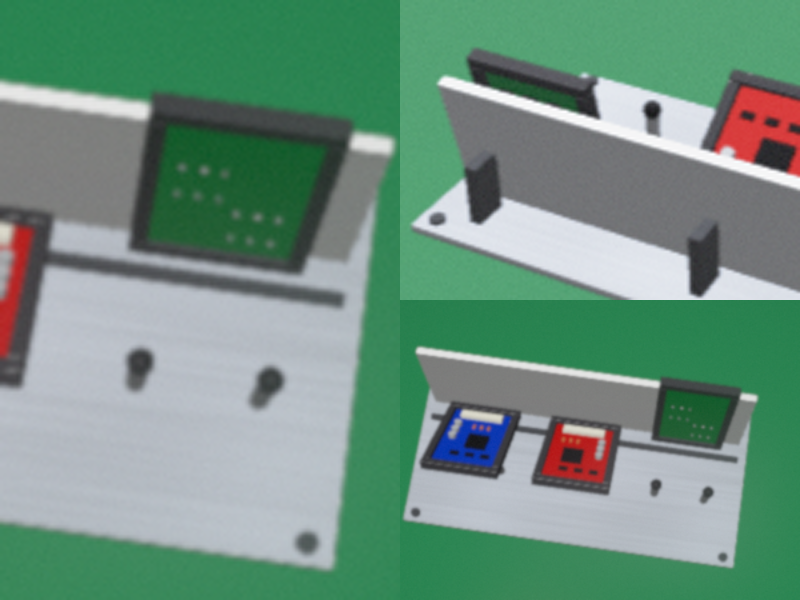

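The board stands upright on its lower edge between fence and kerb: lower edge at crop (132,248)–(302,272), solder side towards the robot, posts bare, and red and blue unchanged. A numeric check before handing in:

Run:
```python
from h import *
from plant import job,get_state
T=lambda x,y:(300+x/3.333-.35,90+y/3.333-.35)
fx=np.array([.990,-.139,0])
lo=[onz("top",*T(*c),.006) for c in [(132,248),(302,272)]]
hi=[onz("top",*T(*c),.1136) for c in [(148,117),(349,143)]]
l=sum(lo)/2;h=sum(hi)/2
print("lower s",l@fx,"width",np.linalg.norm(lo[0]-lo[1]),"yaw",np.degrees(np.arctan2(-(lo[0]-lo[1])[0],(lo[0]-lo[1])[1])))
print("upper s",h@fx,"width",np.linalg.norm(hi[0]-hi[1]),"lean deg",np.degrees(np.arcsin((h-l)@fx/.11)))
print(get_state()["clock"],get_state()["contact_force"])
job.finish_job()
```

```text
lower s 0.5859241571782137 width 0.07800744634702081 yaw -7.962080258809798
upper s 0.6048415002828365 width 0.07925889164029008 lean deg 9.902718852378774
13.375 [-0.61289673  0.26977437  0.36980599]
the job is handed in; nothing more can be done
```

The green board now stands on its lower edge in its own lane, leaning on the fence with its solder side towards the robot. I handed the job in at 13.4 s; no verdict was reported.

**How it went:** I pushed the raised edge with the part-open fingers. A level push jammed at about 16 N sideways and 10 N upwards. I backed off and followed the arc up to about vertical, where the board went over onto the fence. A last push below the fence top met a solid stop at 15 N, and I moved the arm well clear.

**Last checks:**

| Check | Measured |
|---|---|
| Lean past vertical | about 10° (fence leans 12°) |
| Turn relative to the fence | about 0° (lower edge −8.0°, fixture −8°) |
| Lower edge | about 7 mm on the robot side of the fence foot, on the base plate |
| Red and blue boards | no shift in the scene view (0 px) |
| Force on the tool | noise only, touching nothing |

**What disagreed or is uncertain:**
- **Fingertip height:** the reported TCP was about 40 mm lower than the fingertips seen in the cameras, from the very first picture on. My first approach therefore passed over the board and touched nothing. After that I worked from the heights seen in the pictures.
- **Lean angle:** the measured 10° is 2° short of the fence's 12°. That is about what the pixel and calibration accuracy allow, so I can't confirm that it sits exactly flat.

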